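# Set an iris air damper to its marker

## Robot

A 7-joint arm with a two-finger parallel gripper is mounted at the origin on the work surface. World frame = base frame: x ahead of the robot, y to its left, z up, the work surface at z = 0. Lengths are in m, angles in rad, forces in N, time in s.
With the tool pointing down it reaches from about 0.4 to 0.85 m from the base axis. Payload 10.4 kg.
Tool frame: the origin (TCP) lies midway between the tips of the shut fingers; the grasp point (between the pads) lies 19 mm behind it (bot.grip_point_offset is the distance from the TCP to the grasp point, in m); z points along the fingers, y is the direction in which the jaws open and shut (so a half turn about z gives the same grasp; the last joint's range is limited). The gripper opens to 85 mm and grips with 20 to 120 N. Pads are 22 mm wide; open, the fingers measure 114 mm over their backs; the gripper's body (76 mm by 85 mm) begins 54 mm behind the grasp point. The pads swing forward as they close: fully open they stand 13 mm farther back than shut.
Start: joints at [1.25, 0.332, -0.065, 1.46, 0.022, 1.35, -0.088], TCP at [0.183, -0.598, 0.195] pointing down, gripper open.
Joint ranges: [-2.6, 2.6], [-0.5, 2.12], [-1.47, 1.34], [0.16, 2.42], [-1.27, 4.41], [0.06, 2.06], [-2.6, 2.6]. Speed limits (rad/s): [2.22, 2.22, 2.79, 2.79, 3.14, 3.14, 3.14].

## Interface

Orientations are given as a rotation vector (axis times angle).
In Python, from rig import bot gives the robot as it stands.
- The arm moves only by the shell command python3 -m creep 'ROWS' [FORCE]. ROWS is JSON, a list of rows, each a list of 7 numbers: the opening, from -1 (shut) to 1 (fully open), so that 0 is half open, then the shift along the tool's x, y, z in m, then the turn, a rotation vector about the tool's x, y, z in rad. In form: [[claw, dx, dy, dz, rx, ry, rz], ...]. A call has 1 to 20 rows; each row shifts and turns the commanded pose from where the row before left it, along the tool's axes as they then stand; what a row does not reach is not made up. A row lasts 1/12 s, in which the tool goes at most 41.7 mm and 7.16 degrees, less where a joint would pass 70% of its speed; a pose out of reach is approached as far as the arm can. A call with a gripper value outside its range is refused whole. The fingers move at their own pace and stop on an object; FORCE is the grip in N (left out, the last holds). Time passes only in rows, so rows that do not move let the fingers close. It gives the time, the measured TCP pose, the force and the opening at its end, in the units of the state.
- bot.sense(): the state, without advancing time (a new reading comes with each control period).
- bot.snapshot(name): name is "scene" or "top" or "wrist"; returns a dict with "img" (400x640x3 uint8, red, green, blue), "range_z" (400x640 float32, m along the optical axis (not along the pixel's ray), 0 where there is no reading), "K" (3x3 intrinsics, pixels), "R" (3x3) and "t" (3): a world point X has camera coordinates R X + t; the wrist camera has in their place "hand_eye" (4x4, takes a point from camera to tool coordinates, whose origin is the TCP and whose axes are the flange's). Camera axes: x right, y down, z forward; pixel columns grow to the right and rows downward; lengths in m; the calibration is good to about 2 mm. A picture is of the moment at which its call begins: read the wrist's pose just before it.
- bot.hand_in(): hands the job in, once; it reports no verdict.
The state is a dict: "time_s": time; "joints": joint angles; "dq": joint speeds; "joint_torque": joint torques, N m; "eef_pos": TCP position; "tcp_rot": TCP orientation; "wrist_force": force on the tool from outside, world axes, zero at the start; "moment": the same for the moment, N m; "opening": finger opening in m.
Only numpy, scipy, OpenCV 4.12 (cv2) and the standard library are available. Lean on these libraries where they do the work, as an engineer would, in place of code of your own. Each camera call takes 0.05 s, during which the arm holds its last target.

## Task

On the ship's control-room desk, push the red paddle of the iris air damper's lever round to the closed stop, so that the iris is fully closed, and then push it back until the lever is centred over the green set marker on the scale. Only push with the fingers: do not pinch the paddle, and do not disturb the green marker, the torch, the drinks can or the pen. Leave the lever at the marker.

Things in the scene. Friction and masses are not known exactly. Their poses are not given: they have to be found in the camera images.
- damper: Round iris air damper bolted flat on the desk on a 250 x 250 x 10 mm dark plate; it cannot move. Grey housing, white scale rim of radius 128 mm, top 42 mm above the desk, black division lines 0.1 rad apart. Only the paddle stands higher than 55 mm. Origin: underside centre, on the upright axis of the turning ring. x points along the middle of the lever's arc, z up.
- iris_ring (a joint): Angle of the aluminium ring (radius 91 mm, top at 53 mm) with its lever. 0 = closed stop, lever 0.85 rad counterclockwise (from above) of the damper's x axis; grows clockwise as the iris opens, to the open stop at 1.70 rad: lever direction in the damper's frame = 0.85 - value. Friction keeps it where it is left; pushing the paddle takes about 2.5 N. Starts at 0.6 to 1.6.
- paddle (a point): Centre of the red upright paddle on the end of the 8 mm wide black lever, 148 mm from the ring's axis, 73 mm above the desk. Paddle: 36 mm along the lever, 16 mm thick along the arc, 46 mm tall (50 to 96 mm above the desk). Push its clockwise face to close, its counterclockwise face to open. Loading both halves of its thickness at once (over 1.5 N each) counts as pinching.
- pointer (a point): Point on the lever's centre line, on its top face, 120 mm from the ring's axis, 53 mm above the desk. This point goes over the green marker.
- set_mark (a point): Centre of the green set marker's top, 120 mm from the ring's axis: a tab 20 mm wide along the arc, 24 mm long radially, clipped on the scale rim, top 45 mm above the desk. The lever passes freely above it. It lies at a lever angle of 0.45 to 1.35 rad and must stay put.
- torch: Black torch standing on its head, 145 mm tall, widest radius 24 mm at the foot, white end cap on top. Loose. Origin: underside centre.
- can: Closed red drinks can, radius 33 mm, 115 mm tall, standing. Loose. Origin: underside centre.
- pen: Black pen, 130 mm long, 8 mm thick, lying on the green closed logbook (150 x 210 x 15 mm) beyond the damper. Loose. Origin: underside centre, x along the pen.

How it is judged:
On the way:
1. the lever is at the closed stop (within 0.06 rad) (value of joint iris_ring below 0.06 rad), for 0.2 s.
At the end, for the whole second after the job is handed in: After having been at the closed stop, the lever's centre line stands over the centre of the green marker within 5 mm at the rim, at rest; marker not shifted (4 mm), torch, can and pen where they were (20 mm), torch and can upright (horizontal distance between pointer and set_mark below 0.005 m and velocity of joint iris_ring between -0.03 and 0.03 rad/s and distance of set_mark from where it was at the start of the episode below 0.004 m and distance of each of torch, can, pen from where it was at the start of the episode below 0.02 m and linear speed of each of torch, can, pen below 0.02 m/s and angle between each of torch, can's own z axis and vertical below 0.15 rad); the robot touches nothing.
It fails at once if the paddle is pinched (both halves loaded at once) (contact force between the fingers and iris_ring_c0 above 1.5 N and contact force between the fingers and iris_ring_c1 above 1.5 N).
It fails at once if the green marker is shifted more than 4 mm (distance of set_mark from where it was at the start of the episode above 0.004 m).
It fails at once if the torch is moved more than 20 mm, lifted or knocked over (distance of torch from where it was at the start of the episode above 0.02 m or angle between torch's own z axis and vertical above 0.4 rad).
It fails at once if the can is moved more than 20 mm, lifted or knocked over (distance of can from where it was at the start of the episode above 0.02 m or angle between can's own z axis and vertical above 0.4 rad).
It fails at once if the pen is moved more than 20 mm, lifted or knocked over (distance of pen from where it was at the start of the episode above 0.02 m).
It also fails if it takes over 56 s, if anything falls off the work surface, if the arm or the gripper's body presses on something with over 40 N, if the wrist force passes 120 N, or if a joint passes its speed limit or range.

## Working session

There is one attempt and no reset: what is moved stays moved. The work goes in short steps, Python scripts to look and compute and a shell command to move; the robot and the scene stay as the last step left them, time stands still between calls to the robot, and variables do not carry over. Pictures are saved under pics/ and viewed, and the job is handed in when it is done.

```bash
mkdir -p pics; ls; python3 - <<'E'
from rig import bot
import cv2,numpy as np
s=bot.sense();print(s)
for n in("scene","top"):
    d=bot.snapshot(n);cv2.imwrite(f"pics/{n}0.png",d["img"][:,:,::-1]);np.savez(f"{n}0.npz",**d)
    print(n,d["K"],d["R"],d["t"])
E
```

```text
pics
{'time_s': 0.0, 'joints': array([ 1.25041692,  0.33286892, -0.06469014,  1.46095486,  0.02160094,
        1.34991818, -0.08847577]), 'dq': array([ 0.0002783 ,  0.00060231,  0.0002082 , -0.00087622, -0.00168547,
        0.000272  , -0.00023567]), 'joint_torque': array([ 7.78090107e-04, -6.25454450e+01,  4.96871537e-02, -3.91604805e+01,
        1.64072856e-02,  9.89147782e-03, -1.68218310e-05]), 'eef_pos': array([ 0.18323003, -0.59707758,  0.19451133]), 'tcp_rot': array([-3.10541747e+00, -4.65869614e-01,  4.51638809e-04]), 'wrist_force': array([ 1.04253471, -0.95132974,  0.30129905]), 'moment': array([ 0.02121941, -0.03140638, -0.03060056]), 'opening': 0.08540393733986917}
scene [[473.86810769   0.         315.02653478]
 [  0.         473.86810769 199.43599602]
 [  0.           0.           1.        ]] [[ 0.45658644  0.88935329  0.02407364]
 [ 0.51851628 -0.2440188  -0.81950942]
 [-0.72295898  0.38665946 -0.57255984]] [-0.27352831 -0.21745389  1.44746757]
top [[505.43595822   0.         323.81231286]
 [  0.         505.43595822 206.7609742 ]
 [  0.           0.           1.        ]] [[ 0.00296208 -0.99999302  0.00227516]
 [-0.99464299 -0.00318131 -0.1033209 ]
 [ 0.10332742 -0.00195692 -0.99464547]] [0.00125682 0.5568766  1.1427871 ]
```

View pics/scene0.png

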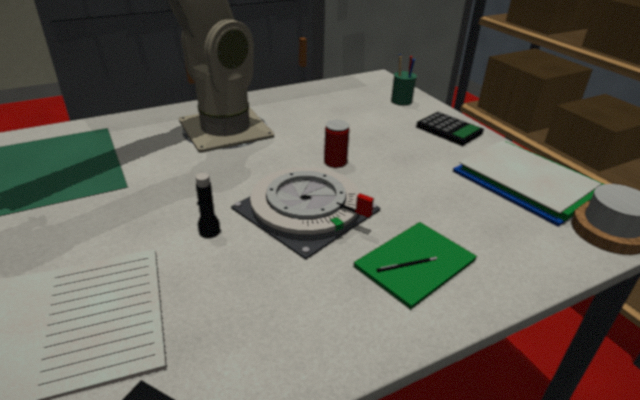

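View pics/top0.png

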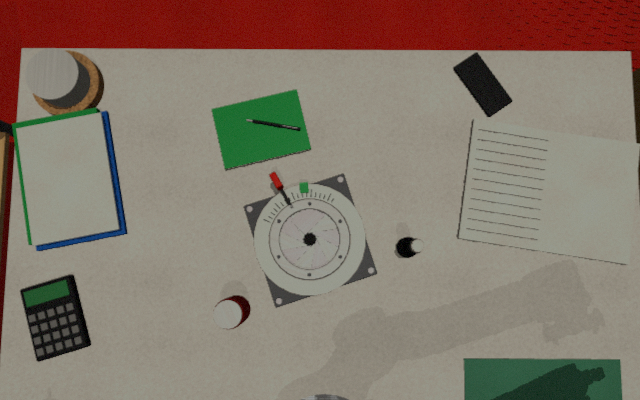

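```bash
python3 - <<'E'
import cv2
im=cv2.imread("pics/top0.png")
c=cv2.resize(im[160:320,230:390],None,fx=3.75,fy=3.75,interpolation=cv2.INTER_CUBIC)
c=cv2.convertScaleAbs(c,alpha=1.6)
cv2.imwrite("pics/top0c.png",c)
E
```

```text
(no output)
```

View pics/top0c.png

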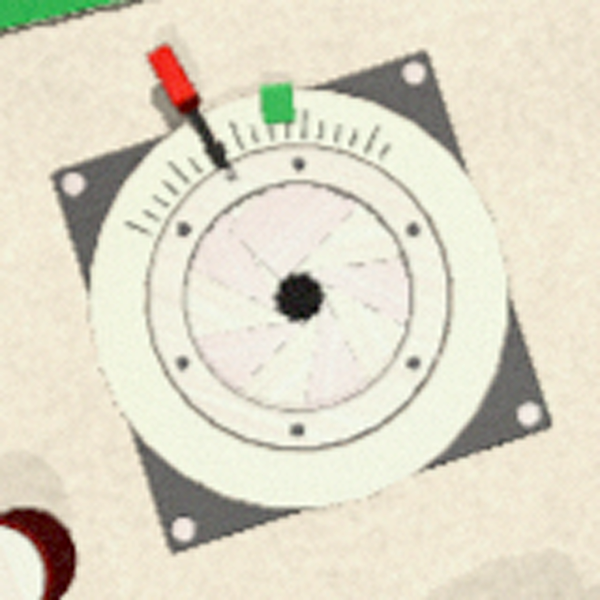

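```bash
cat > h.py <<'E'
import numpy as np
def ray(d,u,v,z):
    K,R,t=d["K"],d["R"],d["t"]
    c=-R.T@t; r=R.T@np.linalg.inv(K)@np.array([u,v,1.])
    return c+r*(z-c[2])/r[2]
def crop(d,a,b,z): return ray(d,230+(a+.5)/3.75-.5,160+(b+.5)/3.75-.5,z)
E
python3 - <<'E'
from h import *
d=dict(np.load("top0.npz"))
C=[crop(d,*p,.01) for p in((53,177),(426,52),(551,428),(173,552))]
for c in C:print(c)
ctr=sum(C)/4;print("ctr",ctr,[np.linalg.norm(C[i]-C[i-1]) for i in range(4)])
R=[crop(d,*p,.053) for p in((298,162),(413,229),(413,362),(298,429),(182,362),(183,229))]
rc=sum(R)/6;print("ring ctr",rc)
hub=crop(d,300,297,.05);print("hub",hub)
x=(C[0]+C[1]-C[2]-C[3]);yaw=np.arctan2(x[1],x[0]);print("yaw",yaw)
def an(n,p,z):
    q=crop(d,*p,z);v=q-rc;print(n,q,np.hypot(v[0],v[1]),"ring value",.85-(np.arctan2(v[1],v[0])-yaw))
    
an("mark",(278,103),.045);an("paddletop",(167,57),.096);an("lever root",(216,155),.053);an("lever",(205,130),.053)
an("leftdiv",(130,224),.042);an("rightdiv",(385,150),.042)
im=d["img"].astype(int);r=d["range_z"]
for n,(u,v,z) in dict(torch=(416,246,.145),can=(229,313,.115),penl=(248,120,.023),penr=(299,129,.023)).items():print(n,ray(d,u,v,z))
E
```

```text
[0.55805357 0.19141395 0.01      ]
[ 0.63829316 -0.04289608  0.01      ]
[ 0.40265503 -0.12013468  0.01      ]
[0.32630624 0.11311625 0.01      ]
ctr [0.481327   0.03537486 0.01      ] [np.float64(0.24461674699882902), np.float64(0.24766829130053994), np.float64(0.2479740505829669), np.float64(0.24542847098953657)]
ring ctr [0.48273409 0.03608085 0.053     ]
hub [0.48166657 0.03485526 0.05      ]
yaw 0.32125202580095863
mark [0.60040897 0.04914257 0.045     ] 0.1183975709640557 ring value 1.0607061784503622
paddletop [0.62011205 0.11245435 0.096     ] 0.15718019603459985 ring value 0.6638620518370937
lever root [0.56733229 0.08617843 0.053     ] 0.09831898361276363 ring value 0.6366004251701323
lever [0.58257969 0.0930113  0.053     ] 0.11493571608280684 ring value 0.6530439884422261
leftdiv [0.52610504 0.13891855 0.042     ] 0.11160927690459013 ring value -0.0004367053092954043
rightdiv [ 0.57201408 -0.01643554  0.042     ] 0.10358034148888277 ring value 1.70296567922643
torch [ 0.46370639 -0.18797764  0.145     ]
can [0.32298877 0.20157616 0.115     ]
penl [0.76373183 0.18333525 0.023     ]
penr [0.74235888 0.06224552 0.023     ]
```

```bash
python3 -m creep '[[-1,0.02,0,0,0,0,0],[-1,0.035,0,0,0,0,0],[-1,0.035,0,0,0,0,0],[-1,0.035,0,0,0,0,0],[-1,0.035,0,0,0,0,0],[-1,0.035,0,0,0,0,0],[-1,0.035,0,0,0,0,0],[-1,0.035,0,0,0,0,0],[-1,0.035,0,0,0,0,0],[-1,0.035,0,0,0,0,0],[-1,0.035,0,0,0,0,0],[-1,0.03,0,0,0,0,0]]'
python3 -m creep '[[-1,0.014,-0.033,0,0,0,-0.015],[-1,0.014,-0.033,0,0,0,-0.015],[-1,0.014,-0.033,0,0,0,-0.015],[-1,0.014,-0.033,0,0,0,-0.015],[-1,0.014,-0.033,0,0,0,-0.015],[-1,0.014,-0.033,0,0,0,-0.015],[-1,0.014,-0.033,0,0,0,-0.015],[-1,0.014,-0.033,0,0,0,-0.015],[-1,0.014,-0.033,0,0,0,-0.015],[-1,0.014,-0.033,0,0,0,-0.015],[-1,0.014,-0.033,0,0,0,-0.015],[-1,0.014,-0.033,0,0,0,-0.015],[-1,0,0,0,0,0,0],[-1,0,0,0,0,0,0]]'
cat >> h.py <<'E'
from scipy.spatial.transform import Rotation as Ro
CT=np.array([.482,.0355]);YAW=.321
def st(s):
    M=Ro.from_rotvec(s["tcp_rot"]).as_matrix();p=s["eef_pos"]
    v=p[:2]-CT
    print("t",round(s["time_s"],2),"p",p.round(4),"xang",np.arctan2(M[1,0],M[0,0]).round(3),"zaxis",M[:,2].round(3),"r",np.hypot(*v).round(4),"th",np.arctan2(v[1],v[0]).round(4),"F",s["wrist_force"].round(2),"op",round(s["opening"],4))
    return M
def to(s,x,y,z,a):
    "shift in tool axes and rz to reach world point, with tool x at angle a"
    M=st(s);print("shift",(M.T@(np.array([x,y,z])-s["eef_pos"])).round(4),"rz",round(-(a-np.arctan2(M[1,0],M[0,0])),3))
E
python3 - <<'E'
from h import *
from rig import bot
to(bot.sense(),.637,.067,.195,.521)
import cv2
d=bot.snapshot("top");cv2.imwrite("pics/top1.png",d["img"][:,:,::-1])
d=bot.snapshot("wrist");cv2.imwrite("pics/w1.png",d["img"][:,:,::-1])
E
```

```text
time_s: 1.1
eef_pos: [0.5679, -0.4785, 0.1946]
tcp_rot: [-3.105, -0.468, 0.0]
wrist_force: [0.8, -0.4, -0.2]
opening: -0.0001
time_s: 2.27
eef_pos: [0.5746, -0.048, 0.1953]
tcp_rot: [-3.05, -0.75, 0.0]
wrist_force: [0.2, -0.7, -0.3]
opening: -0.0002
t 2.27 p [ 0.5746 -0.048   0.1953] xang 0.482 zaxis [-0.  0. -1.] r 0.1247 th -0.7341 F [ 0.19 -0.73 -0.31] op -0.0002
shift [ 0.1086 -0.073   0.0003] rz -0.039
```

```bash
python3 -m creep '[[-1,0.027,-0.018,0,0,0,-0.01],[-1,0.027,-0.018,0,0,0,-0.01],[-1,0.027,-0.018,0,0,0,-0.01],[-1,0.027,-0.018,0,0,0,-0.01],[-1,0,0,0,0,0,0],[-1,0,0,0,0,0,0]]'
python3 - <<'E'
from h import *
from rig import bot
to(bot.sense(),.637,.067,.066,.521)
import cv2
d=bot.snapshot("top");cv2.imwrite("pics/top2.png",d["img"][:,:,::-1])
d=bot.snapshot("wrist");cv2.imwrite("pics/w2.png",d["img"][:,:,::-1])
d=bot.snapshot("scene");cv2.imwrite("pics/s2.png",cv2.resize(d["img"][100:300,180:500,::-1],None,fx=2.5,fy=2.5))
E
```

```text
time_s: 2.87
eef_pos: [0.6362, 0.0643, 0.1944]
tcp_rot: [-3.036, -0.805, 0.002]
wrist_force: [-1.0, -0.2, 0.4]
opening: 0.0004
t 2.87 p [0.6362 0.0643 0.1944] xang 0.519 zaxis [-0.001  0.    -1.   ] r 0.1569 th 0.1845 F [-1.02 -0.24  0.44] op 0.0004
shift [ 0.0021 -0.0019  0.1284] rz -0.002
```

View pics/s2.png

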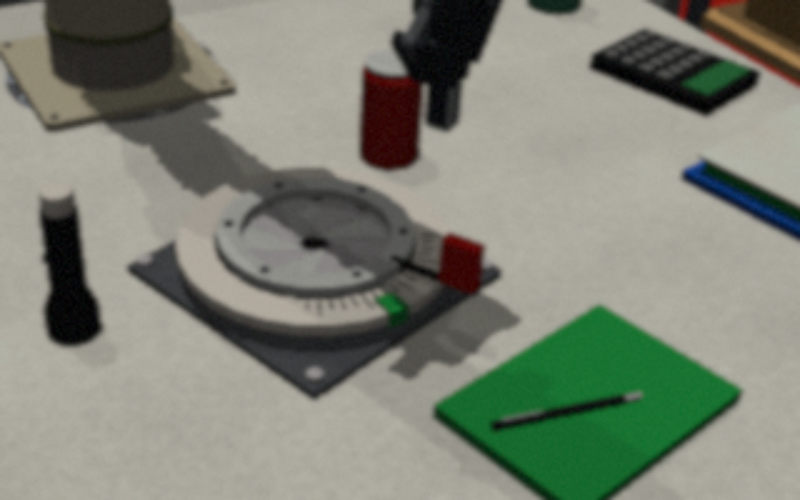

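View pics/w2.png

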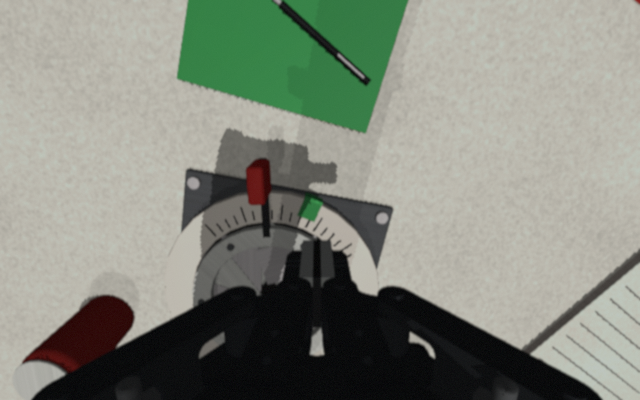

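```bash
python3 - <<'E'
from h import *
d=dict(np.load("scene0.npz"))
for X in((.6362,.0643,.1944),(.637,.067,.066),(.61,.109,.096)):
    c=d["R"]@np.array(X)+d["t"];q=d["K"]@c;q=q[:2]/q[2];print(q,(q-[180,100])*2.5)
d=dict(np.load("top0.npz"))
for X in((.6362,.0643,.1944),(.61,.109,.096)):
    c=d["R"]@np.array(X)+d["t"];q=d["K"]@c;q=q[:2]/q[2];print(q)
E
```

```text
[356.47580745 166.52741626] [441.18951862 166.31854065]
[353.17314094 220.04390824] [432.93285236 300.10977059]
[364.73857845 196.36957052] [461.84644614 240.92392629]
[293.57896429 158.85575307]
[275.67935607 179.38782741]
```

View pics/top2.png

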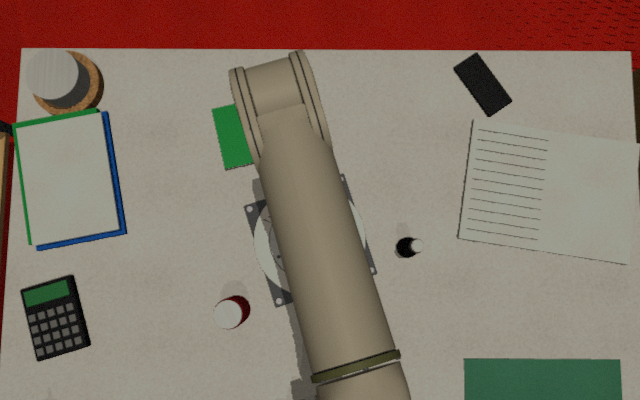

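```bash
python3 - <<'E'
from rig import bot
import cv2,numpy as np
d=bot.snapshot("scene");c=d["img"][90:240,300:440,::-1]
cv2.imwrite("pics/s3.png",cv2.convertScaleAbs(cv2.resize(c,None,fx=4,fy=4,interpolation=cv2.INTER_CUBIC),alpha=2))
r=d["range_z"];print(r[140:172:2,356])
s=bot.sense()["eef_pos"];print((d["R"]@s+d["t"]))
# tip from depth
for v in range(140,170,2):
  z=r[v,356];p=d["R"].T@(np.linalg.inv(d["K"])@[356,v,1]*z-d["t"]);print(v,p.round(3))
E
```

```text
[0.8532027  0.8531968  0.8577751  0.8603071  0.8590371  0.86274844
 1.345483   1.3357728  1.3259444  1.3185318  1.3076197  1.2982374
 1.2904713  1.2814335  1.2728292  1.2631018 ]
[ 0.07607437 -0.06266092  0.89966751]
140 [0.645 0.052 0.258]
142 [0.647 0.051 0.255]
144 [0.646 0.053 0.25 ]
146 [0.646 0.053 0.246]
148 [0.649 0.051 0.243]
150 [0.648 0.052 0.239]
152 [ 0.295  0.287 -0.   ]
154 [0.305 0.281 0.   ]
156 [0.315 0.275 0.   ]
158 [ 0.323  0.27  -0.001]
160 [0.334 0.263 0.   ]
162 [0.344 0.257 0.001]
164 [0.352 0.252 0.   ]
166 [0.361 0.247 0.   ]
168 [0.37  0.241 0.   ]
```

View pics/s3.png

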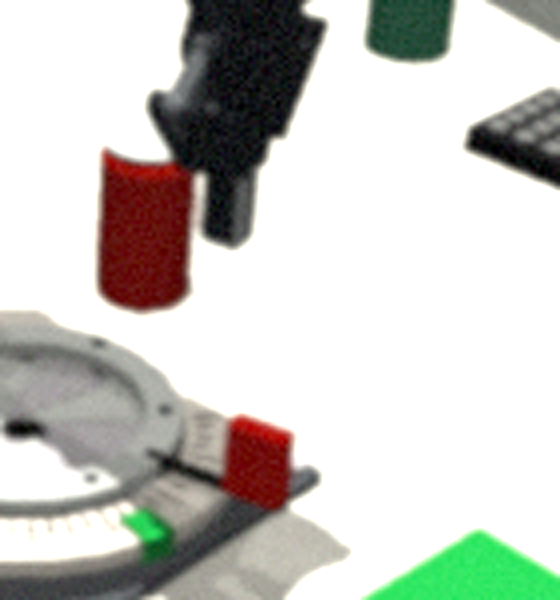

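```bash
python3 - <<'E'
from rig import bot
import numpy as np,cv2
from h import *
st(bot.sense())
d=bot.snapshot("wrist");H=d["hand_eye"];print(H.round(3))
for X in((0,0,0),(0,0,-.04)):
    c=np.linalg.inv(H)@[*X,1];q=d["K"]@c[:3];print(c.round(3),q[:2]/q[2])
r=d["range_z"]
for u,v in((312,240),(325,245),(312,250),(325,260),(345,262),(290,262),(258,180),(311,208)):
    z=r[v,u];print(u,v,z,(H@[*(np.linalg.inv(d["K"])@[u,v,1]*z),1])[:3].round(3))
c=d["img"][150:330,230:410,::-1];cv2.imwrite("pics/w3.png",cv2.convertScaleAbs(cv2.resize(c,None,fx=3.3,fy=3.3),alpha=2.5))
E
```

```text
t 3.07 p [0.6359 0.0613 0.1952] xang 0.515 zaxis [-0.    -0.001 -1.   ] r 0.1561 th 0.1663 F [ 0.2   0.05 -0.04] op 0.0002
[[ 0.    -0.958 -0.287  0.073]
 [ 1.     0.    -0.    -0.001]
 [ 0.    -0.287  0.958 -0.178]
 [ 0.     0.     0.     1.   ]]
[0.001 0.019 0.192 1.   ] [318.47515488 230.13916592]
[0.001 0.031 0.153 1.   ] [318.95325246 262.13906466]
312 240 0.15100835 [ 0.011 -0.003 -0.039]
325 245 0.14387636 [ 0.012  0.003 -0.046]
312 250 0.14075354 [ 0.011 -0.003 -0.05 ]
325 260 0.1322003 [ 0.011  0.002 -0.059]
345 262 0.1381104 [ 0.007  0.011 -0.054]
290 262 0.13781402 [ 0.007 -0.013 -0.054]
258 180 0.2861226 [ 0.007 -0.054  0.101]
311 208 0.34668437 [-0.037 -0.007  0.151]
```

View pics/w3.png

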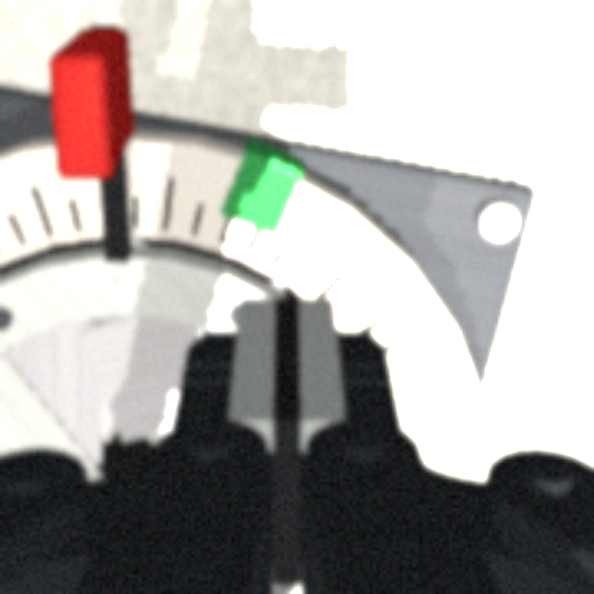

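```bash
python3 -m creep '[[-1,0.004,-0.002,0.02,0,0,0],[-1,0.004,-0.001,0.02,0,0,0],[-1,0,0,0.02,0,0,0],[-1,0,0,0.02,0,0,0],[-1,0,0,0.02,0,0,0],[-1,0,0,0.01,0,0,0],[-1,0,0,0.01,0,0,0],[-1,0,0,0.01,0,0,0],[-1,0,0,0.01,0,0,0],[-1,0,0,0.01,0,0,0],[-1,0,0,0,0,0,0],[-1,0,0,0,0,0,0]]'
python3 - <<'E'
from h import *
from rig import bot
import cv2
to(bot.sense(),.641,.069,.042,.521)
d=bot.snapshot("scene");c=d["img"][120:270,260:440,::-1]
cv2.imwrite("pics/s4.png",cv2.convertScaleAbs(cv2.resize(c,None,fx=4,fy=4,interpolation=cv2.INTER_CUBIC),alpha=2))
E
```

```text
time_s: 4.12
eef_pos: [0.6411, 0.0704, 0.045]
tcp_rot: [-3.037, -0.804, 0.001]
wrist_force: [0.1, -0.7, 1.2]
opening: -0.0004
t 4.12 p [0.6411 0.0704 0.045 ] xang 0.518 zaxis [-0.001 -0.    -1.   ] r 0.1629 th 0.216 F [ 0.12 -0.67  1.15] op -0.0004
shift [-0.0008  0.0012  0.003 ] rz -0.003
```

View pics/s4.png

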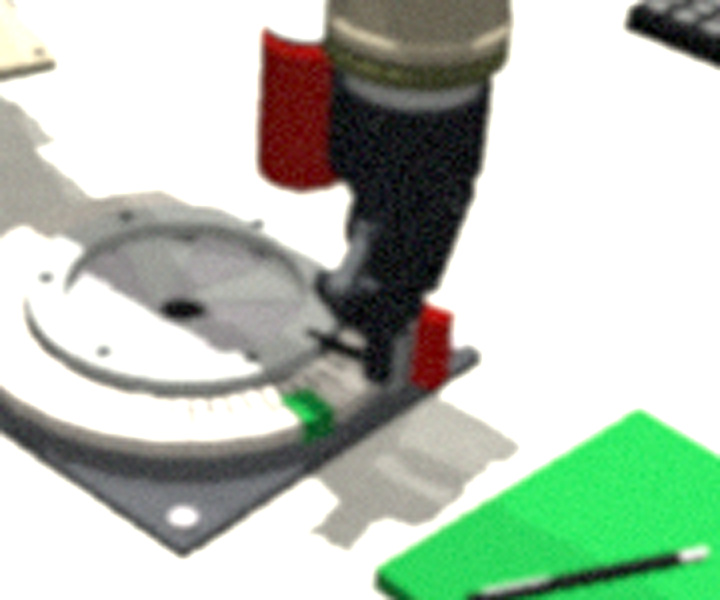

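```bash
python3 - <<'E'
from h import *
from rig import bot
d=bot.snapshot("scene");r=d["range_z"]
s=bot.sense()["eef_pos"];q=d["K"]@(d["R"]@s+d["t"]);print(q[:2]/q[2])
for u,v in [(355,v) for v in range(200,222,2)]+[(u,210) for u in range(346,376,2)]:
  p=d["R"].T@(np.linalg.inv(d["K"])@[u,v,1]*r[v,u]-d["t"]);w=p[:2]-CT;print(u,v,p.round(3),np.hypot(*w).round(3),np.arctan2(w[1],w[0]).round(3))
E
```

```text
[355.16808944 228.52084187]
355 200 [0.671 0.044 0.145] 0.189 0.046
355 202 [0.671 0.045 0.14 ] 0.189 0.049
355 204 [0.67  0.045 0.135] 0.189 0.053
355 206 [0.648 0.061 0.111] 0.168 0.152
355 208 [0.65  0.06  0.108] 0.17 0.144
355 210 [0.651 0.06  0.103] 0.171 0.144
355 212 [0.651 0.06  0.098] 0.171 0.145
355 214 [0.651 0.06  0.093] 0.171 0.146
355 216 [0.643 0.067 0.08 ] 0.164 0.192
355 218 [0.578 0.111 0.017] 0.122 0.663
355 220 [0.577 0.112 0.01 ] 0.122 0.678
346 210 [0.572 0.089 0.042] 0.105 0.539
348 210 [0.573 0.094 0.04 ] 0.108 0.576
350 210 [0.585 0.091 0.05 ] 0.117 0.494
352 210 [0.647 0.055 0.102] 0.166 0.121
354 210 [0.65  0.058 0.103] 0.169 0.134
356 210 [0.653 0.061 0.104] 0.173 0.146
358 210 [0.652 0.066 0.102] 0.173 0.18
360 210 [0.652 0.071 0.1  ] 0.174 0.205
362 210 [0.651 0.077 0.098] 0.174 0.24
364 210 [0.616 0.107 0.065] 0.152 0.488
366 210 [0.622 0.108 0.069] 0.157 0.476
368 210 [0.623 0.112 0.068] 0.16 0.494
370 210 [0.63  0.112 0.073] 0.166 0.478
372 210 [0.622 0.122 0.065] 0.165 0.555
374 210 [0.562 0.173 0.008] 0.159 1.046
```

```bash
python3 -m creep '[[-1,0,0,0.006,0,0,0],[-1,0,0,0.006,0,0,0],[-1,0,-0.007,0,0,0,0],[-1,0,-0.007,0,0,0,0],[-1,0,-0.005,0,0,0,0],[-1,0,0,0,0,0,0]]'
python3 -m creep '[[-1,0.001,-0.0045,0,0,0,-0.03],[-1,0.001,-0.0045,0,0,0,-0.03],[-1,0.001,-0.0045,0,0,0,-0.03],[-1,0.001,-0.0045,0,0,0,-0.03],[-1,0,0,0,0,0,0]]'
python3 - <<'E'
from h import *
from rig import bot
import cv2
st(bot.sense())
d=bot.snapshot("scene");c=d["img"][120:270,260:440,::-1]
cv2.imwrite("pics/s5.png",cv2.convertScaleAbs(cv2.resize(c,None,fx=4,fy=4,interpolation=cv2.INTER_CUBIC),alpha=2))
d=bot.snapshot("wrist");c=d["img"][100:330,180:460,::-1];cv2.imwrite("pics/w5.png",cv2.convertScaleAbs(cv2.resize(c,None,fx=2.6,fy=2.6),alpha=2.))
E
```

```text
time_s: 4.72
eef_pos: [0.6312, 0.0892, 0.0336]
tcp_rot: [-3.035, -0.808, -0.0]
wrist_force: [-0.2, 0.2, -0.2]
opening: -0.0004
time_s: 5.13
eef_pos: [0.6254, 0.1051, 0.0334]
tcp_rot: [-2.981, -0.991, 0.0]
wrist_force: [0.6, -0.2, -0.2]
opening: -0.0001
t 5.13 p [0.6254 0.1051 0.0334] xang 0.642 zaxis [-0.  0. -1.] r 0.1594 th 0.4521 F [ 0.59 -0.18 -0.23] op -0.0001
```

View pics/s5.png

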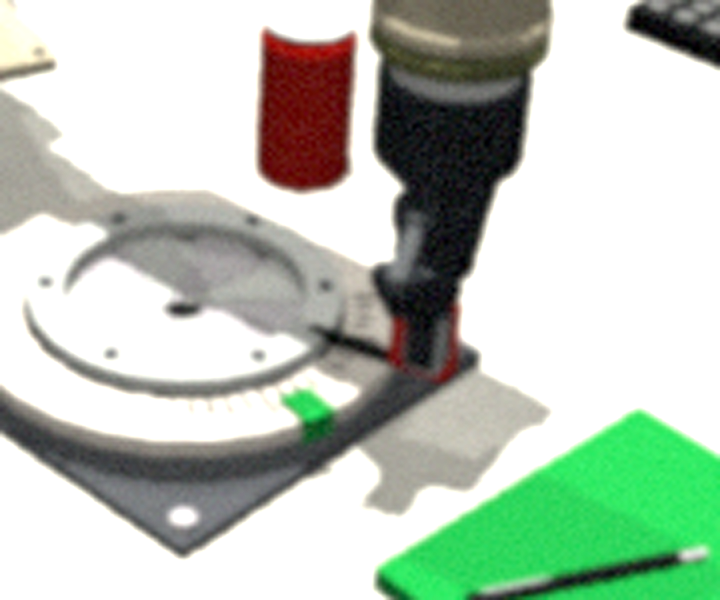

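View pics/w5.png

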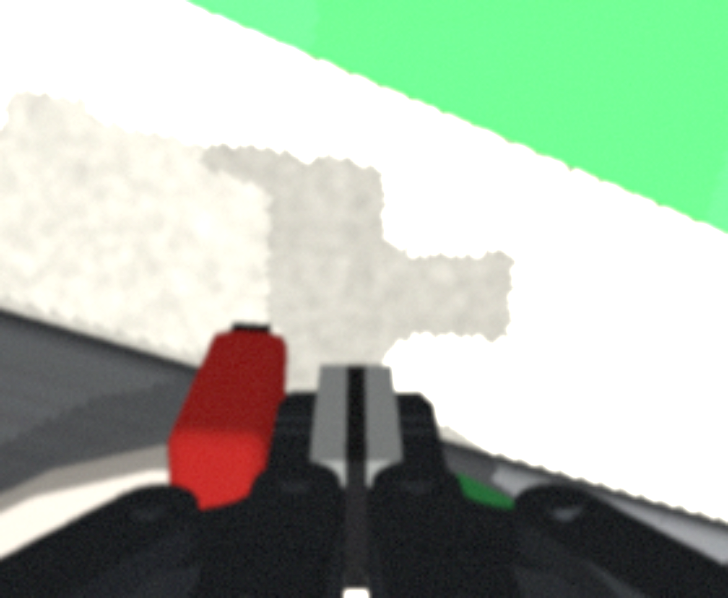

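```bash
python3 -m creep '[[-1,0.001,-0.0062,0,0,0,-0.04],[-1,0.001,-0.0062,0,0,0,-0.04],[-1,0.001,-0.0062,0,0,0,-0.04],[-1,0.001,-0.0062,0,0,0,-0.04],[-1,0.001,-0.0062,0,0,0,-0.04],[-1,0.001,-0.0062,0,0,0,-0.04],[-1,0.001,-0.0062,0,0,0,-0.04],[-1,0.001,-0.0062,0,0,0,-0.04],[-1,0.001,-0.0062,0,0,0,-0.04],[-1,0.001,-0.0062,0,0,0,-0.04]]'
python3 - <<'E'
from h import *
from rig import bot
import cv2
st(bot.sense())
d=bot.snapshot("scene");c=d["img"][120:270,260:440,::-1]
cv2.imwrite("pics/s6.png",cv2.convertScaleAbs(cv2.resize(c,None,fx=4,fy=4,interpolation=cv2.INTER_CUBIC),alpha=2))
d=bot.snapshot("top");cv2.imwrite("pics/t6.png",cv2.convertScaleAbs(cv2.resize(d["img"][160:320,230:390,::-1],None,fx=3.75,fy=3.75),alpha=1.6))
E
```

```text
time_s: 6.07
eef_pos: [0.5883, 0.1538, 0.0335]
tcp_rot: [2.727, 1.559, 0.003]
wrist_force: [3.8, 0.4, -0.1]
opening: 0.0003
t 6.07 p [0.5883 0.1538 0.0335] xang 1.039 zaxis [ 0.002  0.001 -1.   ] r 0.159 th 0.839 F [ 3.84  0.37 -0.1 ] op 0.0003
```

View pics/s6.png

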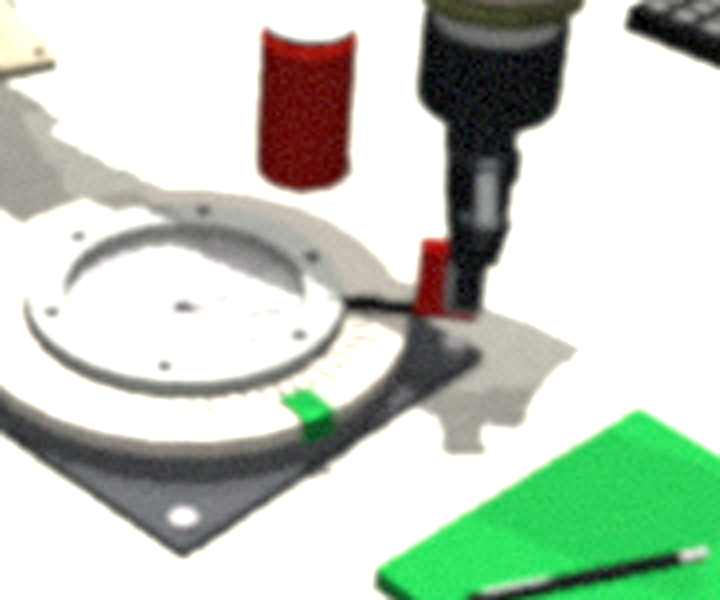

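View pics/t6.png

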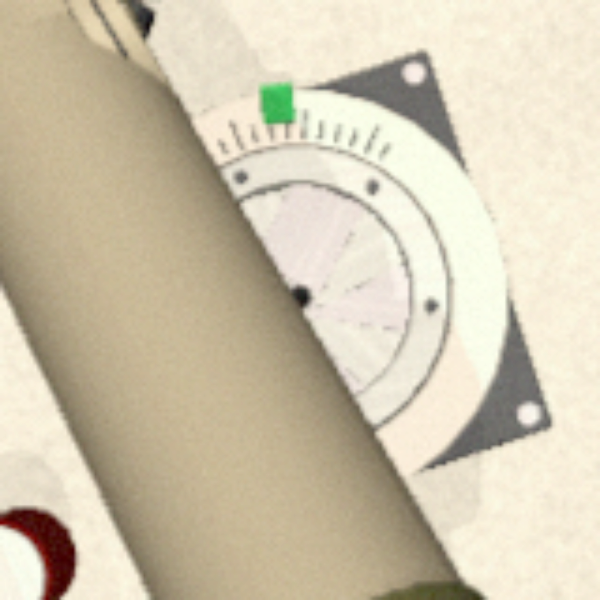

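```bash
python3 -m creep '[[-1,0.0008,-0.0047,0,0,0,-0.03],[-1,0.0008,-0.0047,0,0,0,-0.03],[-1,0.0008,-0.0047,0,0,0,-0.03],[-1,0.0008,-0.0047,0,0,0,-0.03],[-1,0,-0.002,0,0,0,0]]'
python3 -c "
from h import *
from rig import bot
st(bot.sense())"
```

```text
time_s: 6.58
eef_pos: [0.5701, 0.1669, 0.0334]
tcp_rot: [-2.627, -1.723, -0.0]
wrist_force: [2.1, -0.0, 0.7]
opening: 0.0003
t 6.58 p [0.5701 0.1669 0.0334] xang 1.161 zaxis [-0.  0. -1.] r 0.1581 th 0.9803 F [ 2.1  -0.01  0.68] op 0.0003
```

```bash
python3 -m creep '[[-1,0.0005,-0.003,0,0,0,-0.01],[-1,0.0005,-0.003,0,0,0,-0.01],[-1,0,-0.002,0,0,0,0]]'
python3 -m creep '[[-1,0,-0.002,0,0,0,0],[-1,0,-0.002,0,0,0,0]]'
python3 -c "
from h import *
from rig import bot
st(bot.sense())"
```

```text
time_s: 6.83
eef_pos: [0.5635, 0.1705, 0.0334]
tcp_rot: [2.612, 1.746, 0.0]
wrist_force: [3.1, 0.9, 0.5]
opening: -0.0
time_s: 7.0
eef_pos: [0.5616, 0.1713, 0.0336]
tcp_rot: [2.612, 1.743, 0.004]
wrist_force: [16.8, 0.6, -8.8]
opening: 0.0005
t 7.0 p [0.5616 0.1713 0.0336] xang 1.177 zaxis [ 0.003  0.    -1.   ] r 0.1574 th 1.0406 F [16.76  0.61 -8.85] op 0.0005
```

```bash
python3 -m creep '[[-1,0,0,0,0,0,0],[-1,0,0,0,0,0,0],[-1,0,0,0,0,0,0],[-1,0,0,0,0,0,0]]'
python3 - <<'E'
from h import *
from rig import bot
import cv2
st(bot.sense())
d=bot.snapshot("scene");c=d["img"][120:270,260:440,::-1]
cv2.imwrite("pics/s7.png",cv2.convertScaleAbs(cv2.resize(c,None,fx=4,fy=4,interpolation=cv2.INTER_CUBIC),alpha=2))
E
```

```text
time_s: 7.33
eef_pos: [0.5617, 0.1712, 0.0335]
tcp_rot: [2.612, 1.743, 0.004]
wrist_force: [11.1, -0.1, -4.2]
opening: -0.0003
t 7.33 p [0.5617 0.1712 0.0335] xang 1.177 zaxis [ 0.003  0.    -1.   ] r 0.1574 th 1.0399 F [11.13 -0.08 -4.2 ] op -0.0003
```

View pics/s7.png

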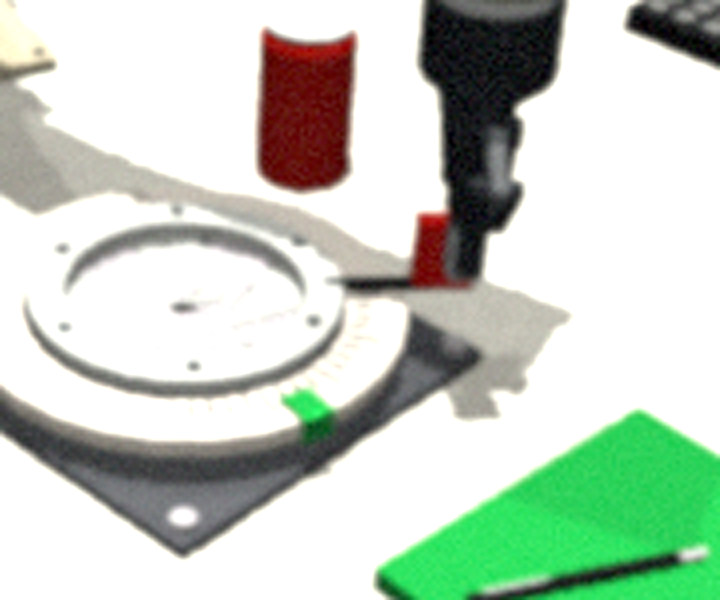

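```bash
python3 -m creep '[[-1,0,0.01,0,0,0,0],[-1,0,0.015,0,0,0,0],[-1,0,0,-0.02,0,0,0],[-1,0,0,-0.025,0,0,0],[-1,0,0,-0.025,0,0,0],[-1,0,0,-0.025,0,0,0],[-1,0,0,-0.02,0,0,0],[-1,0,-0.02,0,0,0,0],[-1,0,-0.025,0,0,0,0],[-1,0,-0.025,0,0,0,0],[-1,0,-0.025,0,0,0,0],[-1,0,-0.01,0,0,0,0],[-1,0,0,0,0,0,0]]'
python3 - <<'E'
from h import *
from rig import bot
import cv2
s=bot.sense();st(s)
to(s,.490,.20,.0335,1.171)
d=bot.snapshot("wrist");cv2.imwrite("pics/w8.png",cv2.convertScaleAbs(d["img"][:,:,::-1],alpha=2))
E
```

```text
time_s: 8.47
eef_pos: [0.4841, 0.2034, 0.1485]
tcp_rot: [2.61, 1.749, -0.002]
wrist_force: [0.4, 1.4, 0.3]
opening: -0.0001
t 8.47 p [0.4841 0.2034 0.1485] xang 1.181 zaxis [-0.001 -0.001 -1.   ] r 0.1679 th 1.5581 F [0.41 1.42 0.34] op -0.0001
t 8.47 p [0.4841 0.2034 0.1485] xang 1.181 zaxis [-0.001 -0.001 -1.   ] r 0.1679 th 1.5581 F [0.41 1.42 0.34] op -0.0001
shift [-0.0008  0.0068  0.1149] rz 0.01
```

View pics/w8.png

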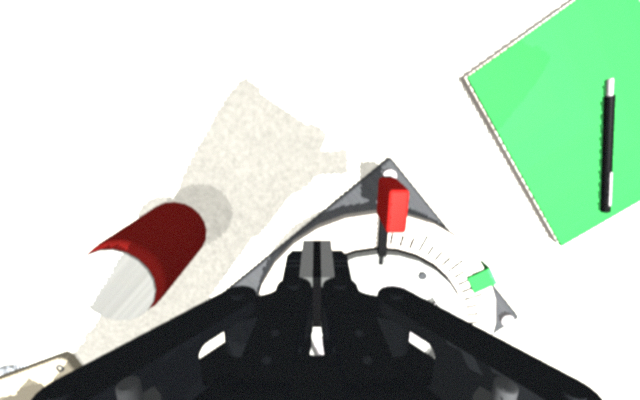

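```bash
python3 -m creep '[[-1,0,0,0.02,0,0,0],[-1,0,0,0.025,0,0,0],[-1,0,0,0.025,0,0,0],[-1,0,0,0.025,0,0,0],[-1,0,0,0.01,0,0,0],[-1,0,0,0.01,0,0,0],[-1,0,0.01,0,0,0,0],[-1,0,0.01,0,0,0,0],[-1,0,0.01,0,0,0,0],[-1,0,0.005,0,0,0,0],[-1,0,0,0,0,0,0]]'
python3 -m creep '[[-1,0.0005,0.004,0,0,0,0.025],[-1,0.0005,0.004,0,0,0,0.025],[-1,0.0005,0.004,0,0,0,0.025],[-1,0.0009,0.0062,0,0,0,0.04],[-1,0.0009,0.0062,0,0,0,0.04],[-1,0.0009,0.0062,0,0,0,0.04],[-1,0.0009,0.0062,0,0,0,0.04],[-1,0.0009,0.0062,0,0,0,0.04]]'
python3 - <<'E'
from h import *
from rig import bot
import cv2
s=bot.sense();st(s)
d=bot.snapshot("scene");c=d["img"][120:270,260:440,::-1]
cv2.imwrite("pics/s9.png",cv2.convertScaleAbs(cv2.resize(c,None,fx=4,fy=4,interpolation=cv2.INTER_CUBIC),alpha=2))
E
```

```text
time_s: 9.43
eef_pos: [0.5206, 0.1881, 0.0341]
tcp_rot: [2.614, 1.742, 0.003]
wrist_force: [0.4, -0.1, 0.6]
opening: 0.0001
time_s: 10.1
eef_pos: [0.5588, 0.1734, 0.0334]
tcp_rot: [-2.829, -1.366, 0.001]
wrist_force: [-2.8, 1.3, 1.8]
opening: -0.0001
t 10.1 p [0.5588 0.1734 0.0334] xang 0.9 zaxis [-0. -0. -1.] r 0.1578 th 1.0627 F [-2.84  1.3   1.81] op -0.0001
```

View pics/s9.png

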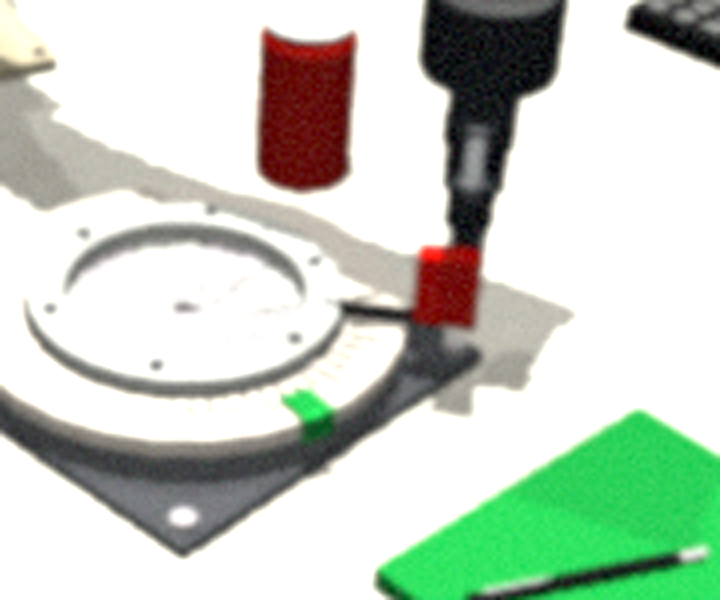

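```bash
python3 -m creep '[[-1,0.001,0.0062,0,0,0,0.04],[-1,0.001,0.0062,0,0,0,0.04],[-1,0.001,0.0062,0,0,0,0.04],[-1,0.001,0.0062,0,0,0,0.04],[-1,0.001,0.0062,0,0,0,0.04],[-1,0.001,0.0062,0,0,0,0.04],[-1,0.001,0.0062,0,0,0,0.04],[-1,0.001,0.0062,0,0,0,0.04],[-1,0.001,0.0062,0,0,0,0.04],[-1,0.001,0.0062,0,0,0,0.04],[-1,0.001,0.0062,0,0,0,0.04],[-1,0.001,0.0062,0,0,0,0.04],[-1,0.001,0.0062,0,0,0,0.04],[-1,0.001,0.0062,0,0,0,0.04],[-1,0,0,0,0,0,0]]'
python3 - <<'E'
from h import *
from rig import bot
import cv2
s=bot.sense();st(s)
d=bot.snapshot("scene");c=d["img"][120:270,260:440,::-1]
cv2.imwrite("pics/s10.png",cv2.convertScaleAbs(cv2.resize(c,None,fx=4,fy=4,interpolation=cv2.INTER_CUBIC),alpha=2))
E
```

```text
time_s: 11.4
eef_pos: [0.6214, 0.1118, 0.0331]
tcp_rot: [3.096, 0.531, -0.0]
wrist_force: [0.7, -0.1, 0.0]
opening: 0.0002
t 11.4 p [0.6214 0.1118 0.0331] xang 0.34 zaxis [-0.    -0.001 -1.   ] r 0.1589 th 0.5009 F [ 0.65 -0.09  0.03] op 0.0002
```

View pics/s10.png

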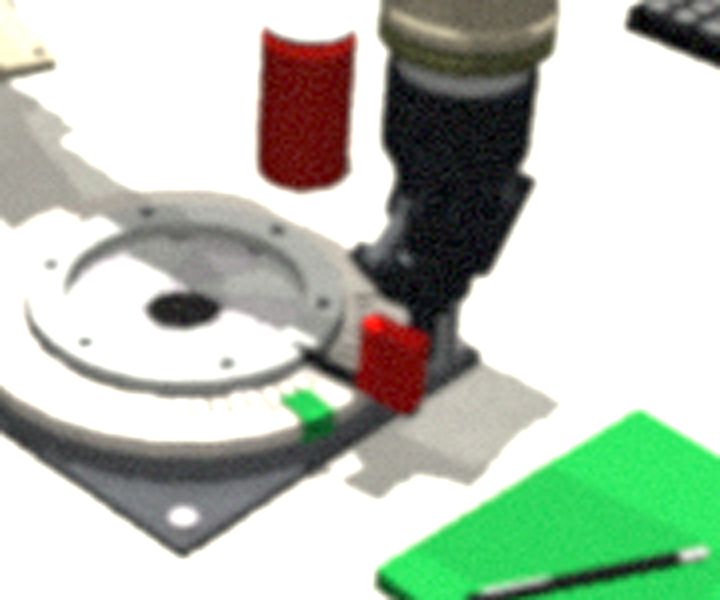

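```bash
python3 -m creep '[[-1,0.0007,0.0047,0,0,0,0.03],[-1,0.0007,0.0047,0,0,0,0.03],[-1,0.0007,0.0047,0,0,0,0.03],[-1,0.0007,0.0047,0,0,0,0.03],[-1,0.0007,0.0047,0,0,0,0.03],[-1,0.0007,0.0047,0,0,0,0.03],[-1,0,0,0,0,0,0],[-1,0,0,0,0,0,0]]'
python3 - <<'E'
from h import *
from rig import bot
import cv2
s=bot.sense();st(s)
d=bot.snapshot("scene");c=d["img"][170:250,280:380,::-1]
np.savez("s11.npz",**d)
cv2.imwrite("pics/s11.png",cv2.convertScaleAbs(cv2.resize(c,None,fx=7,fy=7,interpolation=cv2.INTER_CUBIC),alpha=2))
E
```

```text
time_s: 12.12
eef_pos: [0.633, 0.0858, 0.0334]
tcp_rot: [3.13, 0.254, 0.001]
wrist_force: [-0.1, 0.1, -1.1]
opening: 0.0002
t 12.12 p [0.633  0.0858 0.0334] xang 0.162 zaxis [ 0.001 -0.001 -1.   ] r 0.1592 th 0.3213 F [-0.09  0.12 -1.1 ] op 0.0002
```

View pics/s11.png

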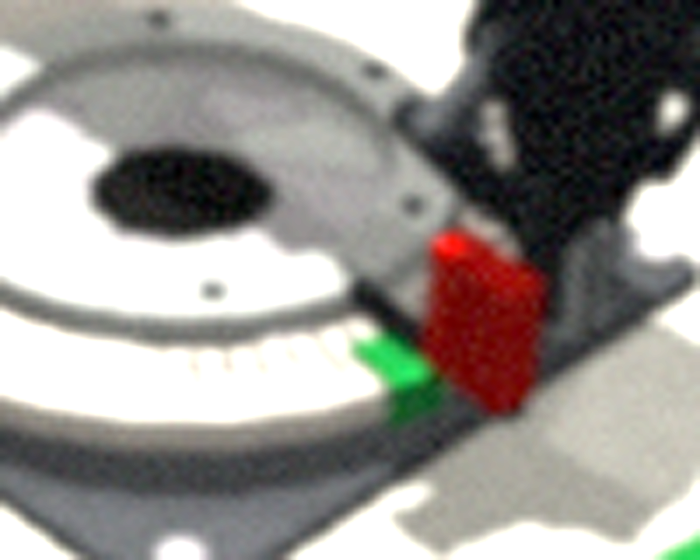

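```bash
python3 -m creep '[[-1,0.0005,0.0031,0,0,0,0.02],[-1,0.0005,0.0031,0,0,0,0.02],[-1,0.0005,0.0031,0,0,0,0.02],[-1,0,0,0,0,0,0],[-1,0,0,0,0,0,0]]'
python3 - <<'E'
from h import *
from rig import bot
st(bot.sense())
E
python3 -m creep '[[-1,0,-0.01,0,0,0,0],[-1,0,-0.02,0,0,0,0],[-1,0,0,-0.02,0,0,0],[-1,0,0,-0.03,0,0,0],[-1,0,0,-0.03,0,0,0],[-1,0,0,-0.03,0,0,0],[-1,0,0,0,0,0,0]]'
python3 - <<'E'
from h import *
from rig import bot
import cv2
st(bot.sense())
d=bot.snapshot("wrist");cv2.imwrite("pics/w12.png",cv2.convertScaleAbs(d["img"][:,:,::-1],alpha=1.8))
d=bot.snapshot("scene");c=d["img"][170:250,280:380,::-1]
cv2.imwrite("pics/s12.png",cv2.convertScaleAbs(cv2.resize(c,None,fx=7,fy=7,interpolation=cv2.INTER_CUBIC),alpha=2))
E
```

```text
time_s: 12.58
eef_pos: [0.6357, 0.0772, 0.0333]
tcp_rot: [3.137, 0.16, 0.0]
wrist_force: [0.3, -0.9, -0.6]
opening: -0.0001
t 12.58 p [0.6357 0.0772 0.0333] xang 0.102 zaxis [ 0.    -0.001 -1.   ] r 0.1592 th 0.2649 F [ 0.3  -0.9  -0.65] op -0.0001
time_s: 13.17
eef_pos: [0.6353, 0.1094, 0.1502]
tcp_rot: [-3.136, -0.162, -0.015]
wrist_force: [0.4, -0.3, 0.5]
opening: 0.0001
t 13.17 p [0.6353 0.1094 0.1502] xang 0.103 zaxis [ 0.009  0.002 -1.   ] r 0.1702 th 0.449 F [ 0.39 -0.32  0.53] op 0.0001
```

View pics/w12.png

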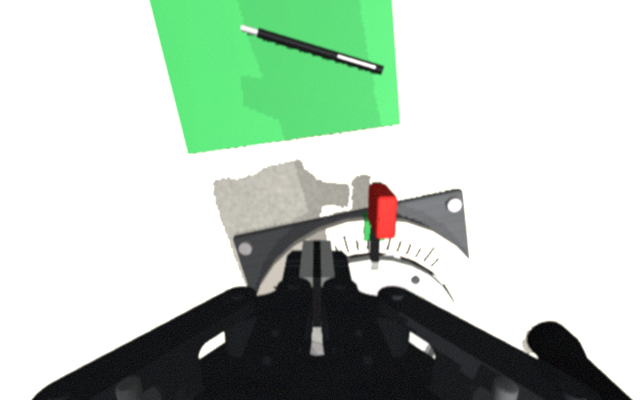

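View pics/s12.png

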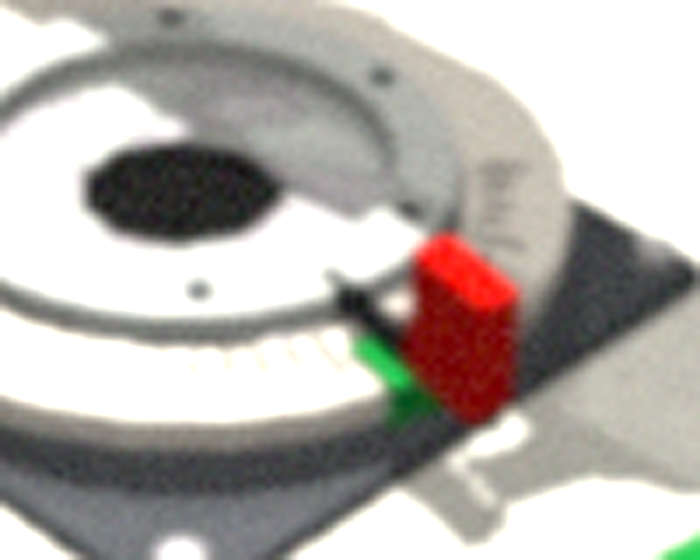

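```bash
python3 -m creep '[[-1,-0.01,0,-0.03,0,0,0],[-1,-0.015,0.014,-0.02,0,0,0],[-1,-0.015,0.014,0,0,0,0],[-1,-0.015,0.014,0,0,0,0],[-1,-0.015,0.014,0,0,0,0],[-1,0,0,0,0,0,0],[-1,0,0,0,0,0,0]]'
cat > wl.py <<'E'
from h import *
from rig import bot
import cv2,sys
s=bot.sense();M=st(s)
d=bot.snapshot("wrist");d["M"]=M;d["p"]=s["eef_pos"];np.savez(sys.argv[1]+".npz",**d)
u,v=int(sys.argv[2]),int(sys.argv[3])
cv2.imwrite(f"pics/{sys.argv[1]}.png",cv2.convertScaleAbs(cv2.resize(d["img"][v:v+120,u:u+160,::-1],None,fx=5,fy=5,interpolation=cv2.INTER_CUBIC),alpha=1.8))
E
python3 wl.py w13 240 120
```

```text
time_s: 13.85
eef_pos: [0.5679, 0.044, 0.1924]
tcp_rot: [3.137, 0.159, -0.002]
wrist_force: [0.7, -0.3, 0.3]
opening: -0.0001
t 13.85 p [0.5679 0.044  0.1924] xang 0.101 zaxis [-0.001 -0.001 -1.   ] r 0.0863 th 0.0991 F [ 0.7  -0.32  0.28] op -0.0001
```

View pics/w13.png

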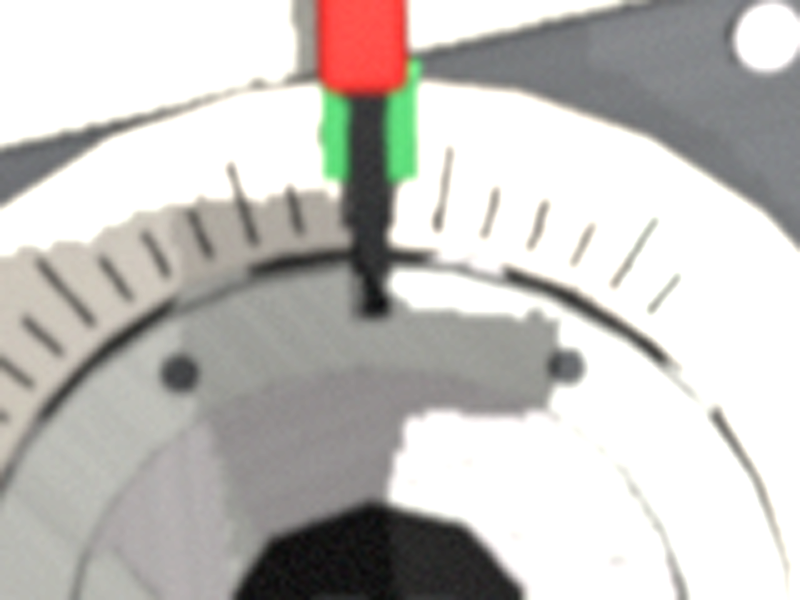

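The wrist view is taken from almost straight above the lever. At crop row 178 the green marker spans columns 323–415 (centre 369) and the lever spans 347–387 (centre 367). That is about 0.5 mm off centre. I'll raise the arm clear and check the other objects.

```bash
python3 -m creep '[[-1,0,0,-0.02,0,0,0],[-1,0,0,-0.03,0,0,0],[-1,0,0,-0.02,0,0,0],[-1,0,0,0,0,0,0],[-1,0,0,0,0,0,0],[-1,0,0,0,0,0,0]]'
python3 - <<'E'
from h import *
from rig import bot
import cv2
s=bot.sense();st(s)
d=bot.snapshot("scene");cv2.imwrite("pics/s14.png",d["img"][:,:,::-1])
a=np.load("scene0.npz")["img"].astype(int);b=d["img"].astype(int)
ms={"can":(lambda i:(i[...,0]>70)&(i[...,1]<40)&(i[...,2]<40),(300,110,352,172)),"torch":(lambda i:i.sum(2)<90,(190,170,228,242)),
"pen":(lambda i:i.sum(2)<70,(370,250,445,275)),"mark":(lambda i:(i[...,1]>i[...,0]+30),(320,210,350,232))}
for n,(f,(x0,y0,x1,y1)) in ms.items():
    for im in(a,b):
        v,u=np.nonzero(f(im[y0:y1,x0:x1]));print(n,len(u),(u.mean()+x0).round(2),(v.mean()+y0).round(2))
E
```

```text
time_s: 14.4
eef_pos: [0.5684, 0.0456, 0.2619]
tcp_rot: [-3.137, -0.163, 0.003]
wrist_force: [1.0, 0.5, -0.6]
opening: -0.0004
t 14.4 p [0.5684 0.0456 0.2619] xang 0.104 zaxis [-0.002  0.    -1.   ] r 0.0869 th 0.1162 F [ 0.99  0.53 -0.6 ] op -0.0004
can 40 336.65 131.62
can 49 336.65 131.63
torch 728 206.81 213.59
torch 722 206.83 213.65
pen 95 404.68 264.69
pen 94 404.36 264.68
mark 81 337.11 222.04
mark 40 335.25 222.62
```

View pics/s14.png

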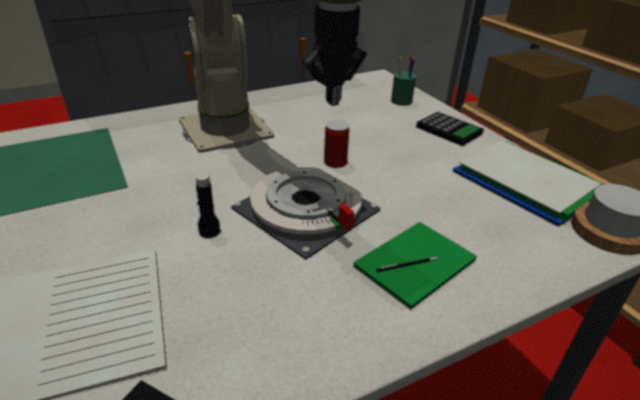

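The torch (207,214), can (337,132) and pen (404,265) are where they started. The marker is partly hidden by the lever, and the arm is clear of everything.

```bash
python3 -c "
from rig import bot
print(bot.hand_in())"
```

```text
the job is handed in; nothing more can be done
None
```

I pushed the paddle round to the closed stop with the shut fingers and held it there for over 0.3 s; the wrist force rose to about 17 N. I then pushed its other face back until the lever sat over the green marker. The job was handed in at about 14.5 s with the arm raised clear; no verdict is reported.

**Last checks**
- **Lever:** the wrist view from almost straight above puts it about 0.5 mm from the marker's centre, against the 5 mm allowed.
- **Torch, can and pen:** in the scene camera they are within about 0.3 px of where they started.
- **Marker:** the same image check could not confirm it, because the lever now hides part of it. Its visible centre came out about 2 px off for that reason. It was not seen to move in any view.

**One disagreement:** both cameras showed the visible fingertips about 40 mm above the reported TCP. I set the pushing height (TCP at 33 mm) so that it was safe either way, and the contacts came where I expected them.

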